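# Layer the ceramic lids on the diffuser plate, gently

## Task

Slide the large flat ceramic lid off the cedar board until it lies centred on the copper-tone diffuser plate; then set the small knobbed lid on top of it, centred, and let go. The glaze chips easily: push the large lid with no more than 20 N, grip the small one's knob lightly (about 10 N, never over 20 N), and set it down softly rather than dropping it. Leave everything else where it stands.

Things in the scene. Friction and masses are not known exactly. Their poses are not given: they have to be found in the camera images.
- large_lid_centre (a point): Centre of the large lid, a plain white glazed ceramic disc with no knob, 124 mm across and 16 mm thick, 0.35 to 0.6 kg; sliding it takes 3 to 8 N. It starts lying flat on the cedar board. The point is half-way up (8 mm above its underside); z is up out of its flat face.
- small_lid_centre (a point): Centre of the small lid, white glazed ceramic, 0.13 to 0.23 kg: a disc 80 mm across and 12 mm thick with a round knob on top. The point is on its axis, half-way up, 21 mm above its underside (the lid is 42 mm high in all). Knob: neck 18 mm across from 12 to 18 mm above the underside, then a grip 26 mm across from 18 to 42 mm. It starts flat on the worktop, knob up, to the left or the right of the board and plate. z is up.
- plate_top (a point): Centre of the upper face of the diffuser plate: a flat copper-tone disc 172 mm across and 5 mm thick on a low trivet, its top 22 mm above the worktop. Plate, trivet and board are fixed. Its x and y axes are those of the board; the board lies on its -y side.
- board_top (a point): Centre of the upper face of the cedar landing board, fixed, 220 mm along its x, 270 mm along its y, 24 mm high; its +y end is 4 mm short of the plate's rim, and the plate's top is 2 mm lower than the board's, so that a lid pushed along +y slides off the board onto the plate without catching. The plate's centre is 225 mm from this point along +y.
- jar: Bystander: empty amber glass jar with cap, 76 mm across, 110 mm high; origin under its centre. It stands on the worktop on the other side from the small lid.
- spatula: Bystander: spatula with a dark silicone blade and wooden handle, lying on the worktop beyond the board, 260 mm long, along its own x.
- pinch_bowl: Bystander: terracotta pinch bowl, 72 mm across, 35 mm high, on the left; origin under its centre.
- spice_tin: Bystander: aluminium tin, 56 mm across, 75 mm high, on the right; origin under its centre.
Mind the look-alikes: they are no part of the job. Of the things like the part that bears large_lid_centre, leave any that is green; of the rest the larger one is meant.

How it is judged:
On the way, in this order (a step that is already met when the one before it is completed fails the run):
1. the large lid lies flat on the diffuser plate, centred within 18 mm (horizontal distance between large_lid_centre and plate_top below 0.018 m and z of large_lid_centre in the frame of plate_top between 0.005 and 0.011 m and angle between large_lid_centre's own z axis and vertical below 0.04 rad), for 0.2 s.
2. then the small lid lies flat on the large lid, centred within 15 mm (all of step 1 and horizontal distance between small_lid_centre and large_lid_centre below 0.015 m and z of small_lid_centre in the frame of large_lid_centre between 0.025 and 0.032 m and angle between small_lid_centre's own z axis and vertical below 0.06 rad), for 0.2 s.
At the end, for the whole second after the job is handed in: The large lid lies flat on the diffuser plate with its centre within 18 mm of the plate's, the small lid lies flat, knob up, on the large lid with its centre within 15 mm of the large lid's, both released and at rest (all of step 2 and linear speed of each of large_lid, small_lid below 0.02 m/s); the robot touches nothing.
It fails at once if the robot pressed or pushed on the large lid with more than 20 N (contact force between large_lid and the fingers above 20 N or contact force between large_lid and the arm above 20 N).
It fails at once if the robot squeezed or pushed the small lid with more than 40 N in all, both fingers added (20 N a finger) (contact force between small_lid and the fingers above 40 N or contact force between small_lid and the arm above 40 N).
It fails at once if the lids struck or pressed on each other with more than 30 N (set down hard or dropped) (contact force between small_lid and large_lid above 30 N).
It fails at once if the small lid was dropped: it fell free at more than 0.35 m/s (let go some 8 mm or more up) (contact force between small_lid and the fingers below 0.1 N and linear speed of small_lid above 0.35 m/s).
It fails at once if a bystander was moved more than 30 mm (distance of any of jar, spatula, pinch_bowl, spice_tin from where it was at the start of the episode above 0.03 m).
It also fails if it takes over 58 s, if anything falls off the work surface, if the arm or the gripper's body presses on something with over 40 N, if the wrist force passes 120 N, or if a joint passes its speed limit or range.

## Robot

A 6-joint arm with a two-finger parallel gripper is mounted at the origin on the work surface. World frame = base frame: x ahead of the robot, y to its left, z up, the work surface at z = 0. Lengths are in m, angles in rad, forces in N, time in s.
With the tool pointing down it reaches from about 0.3 to 0.875 m from the base axis. Payload 4.2 kg.
Tool frame: the origin (TCP) lies at the very end of the fingers, on their centre line; the grasp point (between the pads) lies grasp_offset behind it (grasp_offset is the distance from the TCP to the grasp point, in m); z points along the fingers, y is the line along which they close (so a half turn about z gives the same grasp; the last joint's range is limited). The gripper opens to 85 mm and grips with 20 to 120 N. Pads are 22 mm wide; open, the fingers measure 114 mm over their backs; the gripper's body (76 mm by 85 mm) begins 54 mm behind the grasp point. The pads swing forward as they close: fully open they stand 13 mm farther back than shut.
Start: joints at [1.12, 0.32, 1.565, -0, 1.257, -0.02], TCP at [0.24, 0.522, 0.231] pointing down, gripper open.
Joint ranges: [-3.11, 3.11], [-0.84, 2.01], [0.21, 2.61], [-1.34, 4.49], [0.05, 2.63], [-2.56, 2.56]. Speed limits (rad/s): [2.57, 2.57, 3.14, 3.14, 3.14, 3.14].

## Interface

Orientations are given as a rotation vector (axis times angle).
In Python, from workcell import * gives the robot as it stands.
- The arm moves only by the tool step_arm, never from a script. Its argument "moves" is a list of rows, each a list of 5 numbers: the finger opening in m, from 0 to 0.0854, then the shift along the tool's x, y, z in m, then the turn about the tool's z in degrees. In form: [[fingers, tx, ty, tz, roll], ...]. A call has 1 to 8 rows; each row is the pose to reach, as a shift and turn from the pose commanded when the call began, along the tool's axes at that moment; what a row does not reach only later rows make up. A row lasts 1/10 s, in which the tool goes at most 50 mm and 8.59 degrees, less where a joint would pass 70% of its speed; a pose out of reach is approached as far as the arm can. A call with a gripper value outside its range is refused whole. The fingers move at their own pace and stop on an object; "squeeze" is the grip in N (left out, the last holds). Time passes only in rows, so rows that repeat a pose let the fingers close. It gives the time, the measured TCP pose, the force, the opening and the grip force at its end, in the units of the state.
- get_obs(): the state, without advancing time (a new reading comes with each control period).
- read_camera(name): name is "scene" or "top" or "wrist"; returns a dict with "pixels" (420x560x3 uint8, red, green, blue), "fx", "fy", "cx", "cy" (pixels), "extrinsics" (4x4, takes a point from camera to world coordinates). Camera axes: x right, y down, z forward; pixel columns grow to the right and rows downward; lengths in m; the calibration is good to about 2 mm. A picture is of the moment at which its call begins. There is no depth.
- job_done(): hands the job in; it is judged then, once.
The state is a dict: "t": time; "joints": joint angles; "joint_velocities": joint speeds; "joint_efforts": joint torques, N m; "ee_pos": TCP position; "eef_rot": TCP orientation; "force": force on the tool from outside, world axes, zero at the start; "wrist_torque": the same for the moment, N m; "finger_gap": opening from 0.0 (shut) to 1.0 (fully open); "grip_force": force on a finger pad.
Only numpy, scipy, OpenCV 4.12 (cv2) and the standard library are available. Lean on these libraries where they do the work, as an engineer would, in place of code of your own. Each camera call takes 0.05 s, during which the arm holds its last target. There are 200 camera calls.

## Working session

There is one attempt and no reset: what is moved stays moved. The work goes in short steps, Python scripts to look and compute and a tool call to move; the robot and the scene stay as the last step left them, time stands still between calls to the robot, and variables do not carry over. Pictures are saved under pics/ and viewed, at most 10 in all, crops included, and the job is handed in when it is done.

Besides the shell and the picture viewer there is one more tool, called after "Call:" as name(argument=value, ...), one argument or row to a line, values as JSON. step_arm: Moves the arm, as the interface text tells. Its arguments: {"type":"object","properties":{"moves":{"type":"array"},"squeeze":{"type":"number"}},"required":["moves"]}

```bash
mkdir -p pics; ls; python3 - <<'E'
from workcell import *
import cv2, numpy as np
o=get_obs(); print({k:np.round(v,4).tolist() for k,v in o.items()})
try: print(grasp_offset)
except Exception as e: print(e)
for n in ("top","scene"):
    c=read_camera(n); cv2.imwrite(f"pics/{n}0.png",c["pixels"][:,:,::-1]); np.savez(f"pics/{n}0.npz",**c)
    print(n,c["fx"],c["cx"],c["cy"],np.round(c["extrinsics"],3).tolist())
E
```

```text
pics
{'t': 0.0, 'joints': [1.12, 0.3203, 1.5657, 0.0, 1.2574, -0.02], 'joint_velocities': [-0.0008, 0.0, 0.0027, 0.0002, -0.0023, 0.0012], 'joint_efforts': [0.0013, -41.5534, -23.4155, 0.0003, 0.0083, 0.0], 'ee_pos': [0.2399, 0.522, 0.2305], 'eef_rot': [-0.6714, -3.0686, 0.0028], 'force': [-0.8065, -0.7507, -0.2904], 'wrist_torque': [0.0208, 0.0114, -0.006], 'grip_force': 0.0, 'finger_gap': 1.0002}
0.0187
top 436.86821372891774 275.77779275585254 208.49811558084448 [[-0.003, -0.995, 0.097, 0.468], [-1.0, 0.003, 0.001, 0.001], [-0.001, -0.097, -0.995, 1.117], [0.0, 0.0, 0.0, 1.0]]
scene 385.3662900993559 282.86754399572186 205.13587484602164 [[-0.077, 0.847, -0.525, 1.039], [0.997, 0.071, -0.032, 0.012], [0.01, -0.526, -0.85, 0.825], [0.0, 0.0, 0.0, 1.0]]
```

View pics/top0.png

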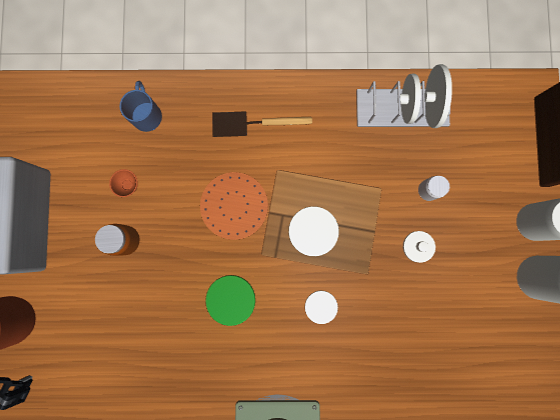

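View pics/scene0.png

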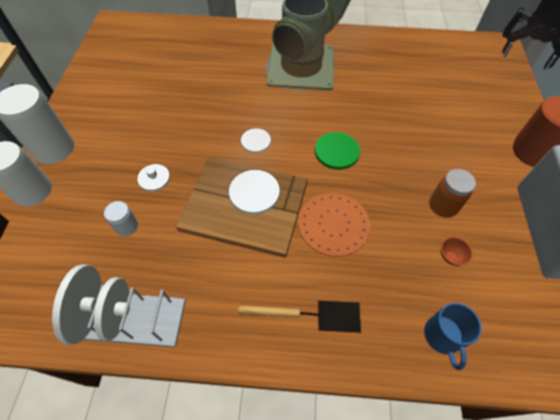

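The top view shows the large lid at about (314,231) on the board and the copper plate at (234,206). The small knobbed lid is at (420,247), with the tin near it at (435,187). The decoys are a green disc (230,300) and a smaller white disc (321,307). The jar, bowl and spatula are clear of the path.

```bash
cat > h.py <<'E'
import cv2, numpy as np
def ray(c,uv,z):
    E=c["extrinsics"]; uv=np.atleast_2d(np.float64(uv))
    d=np.c_[(uv[:,0]-c["cx"])/c["fx"],(uv[:,1]-c["cy"])/c["fy"],np.ones(len(uv))]@E[:3,:3].T
    o=E[:3,3]; return (o+d*((z-o[2])/d[:,2])[:,None])[:,:2]
def mask(c,kind):
    h=cv2.cvtColor(c["pixels"],cv2.COLOR_RGB2HSV)
    r={"white":((0,0,190),(179,45,255)),"copper":((3,140,140),(11,255,255))}[kind]
    return cv2.inRange(h,*r)
def blob(m,near):
    cs,_=cv2.findContours(m,cv2.RETR_EXTERNAL,cv2.CHAIN_APPROX_NONE)
    cs=[k for k in cs if cv2.contourArea(k)>60]
    return min(cs,key=lambda k:np.hypot(*(k[:,0].mean(0)-near)))
def circ(c,kind,near,z):
    "fit circle to the hull of a blob, cast to plane z: centre, radius, rms"
    k=cv2.convexHull(blob(mask(c,kind),near))[:,0]
    p=ray(c,k,z); A=np.c_[2*p,np.ones(len(p))]
    s=np.linalg.lstsq(A,(p**2).sum(1),rcond=None)[0]
    r=np.sqrt(s[2]+s[:2]@s[:2]); e=np.hypot(*(p-s[:2]).T)-r
    return np.round(np.r_[s[:2],r,e.std()],4)
E
python3 - <<'E'
from h import *
T=dict(np.load("pics/top0.npz")); S=dict(np.load("pics/scene0.npz"))
for n,k,a,b,z in (("large","white",(314,231),(254,191),.040),("small","white",(420,247),(153,177),.012),("plate","copper",(234,206),(334,223),.022),("decoy","white",(321,307),(256,139),.012)):
    print(n,circ(T,k,a,z),circ(S,k,b,z))
h=cv2.cvtColor(T["pixels"],cv2.COLOR_RGB2HSV)
print([h[v,u].tolist() for u,v in ((300,190),(345,250),(400,200),(300,270),(234,200))])
# board corners eyeballed
print(np.round(ray(T,[(277,170),(381,187),(368,274),(262,256)],.024),3).tolist())
print("tin",ray(T,(438,186),.075),"jar",ray(T,(110,239),.11))
E
```

```text
large [ 5.177e-01 -9.010e-02  6.090e-02  3.000e-04] [ 5.158e-01 -9.210e-02  6.120e-02  3.000e-04]
small [ 4.793e-01 -3.586e-01  3.900e-02  3.000e-04] [ 4.767e-01 -3.609e-01  3.980e-02  3.000e-04]
plate [5.835e-01 1.084e-01 8.520e-02 4.000e-04] [5.827e-01 1.063e-01 8.480e-02 4.000e-04]
decoy [ 3.297e-01 -1.092e-01  4.010e-02  3.000e-04] [ 3.288e-01 -1.111e-01  4.030e-02  3.000e-04]
[[15, 140, 168], [14, 130, 145], [13, 167, 168], [13, 158, 177], [10, 168, 200]]
[[0.673, -0.001], [0.629, -0.264], [0.411, -0.226], [0.456, 0.037]]
tin [[ 0.62317317 -0.38835605]] jar [[0.49697057 0.38366093]]
```

```bash
cat >> h.py <<'E'
from scipy.spatial.transform import Rotation as R
def go(o,p,ang=None):
    "tool-frame shift and roll to world p, tool x at world angle ang (deg)"
    r=R.from_rotvec(o["eef_rot"]); d=r.inv().apply(np.array(p)-o["ee_pos"])
    x=r.apply([1,0,0]); a=np.degrees(np.arctan2(x[1],x[0]))
    print("shift",np.round(d,4),"x-angle",round(a,2),"roll",None if ang is None else round((a-ang+180)%360-180,2), "tilt",np.round(r.apply([0,0,1]),3))
E
python3 - <<'E'
from h import *; from workcell import *
L=np.array([.5168,-.0911]);P=np.array([.583,.1073]);u=(P-L)/np.hypot(*(P-L));a=np.degrees(np.arctan2(u[1],u[0]));q=L-.095*u
print(u,a,q,np.hypot(*(P-L))); go(get_obs(),[*q,.1],a)
E
```

```text
[0.31651462 0.94858763] 71.54772557146364 [ 0.48673111 -0.18121582] 0.20915305400591214
shift [-0.518  -0.5358  0.1314] x-angle 155.32 roll 83.77 tilt [-0.001 -0.001 -1.   ]
```

Call:
step_arm(
  moves=[
    [0.06, -0.518, -0.536, 0, 83.8],
    [0.06, -0.518, -0.536, 0, 83.8],
    [0.06, -0.518, -0.536, 0, 83.8],
    [0.06, -0.518, -0.536, 0, 83.8],
    [0.06, -0.518, -0.536, 0, 83.8],
    [0.06, -0.518, -0.536, 0, 83.8],
    [0.06, -0.518, -0.536, 0, 83.8],
    [0.06, -0.518, -0.536, 0, 83.8],
  ],
  squeeze=20,
)

```text
t: 0.9
ee_pos: [0.3726, 0.1431, 0.2312]
eef_rot: [2.293, 2.147, 0.0]
force: [0.3, -0.2, -0.1]
finger_gap: 0.703
grip_force: 0.0
```

```bash
python3 - <<'E'
from h import *; from workcell import *
go(get_obs(),[.4867,-.1812,.1],71.55)
E
```

```text
shift [-0.3161  0.1352  0.1312] x-angle 86.24 roll 14.69 tilt [ 0.  0. -1.]
```

Call:
step_arm(
  moves=[
    [0.06, -0.316, 0.135, 0, 14.7],
    [0.06, -0.316, 0.135, 0, 14.7],
    [0.06, -0.316, 0.135, 0, 14.7],
    [0.06, -0.316, 0.135, 0, 14.7],
    [0.06, -0.316, 0.135, 0, 14.7],
    [0.06, -0.316, 0.135, 0.12, 14.7],
    [0.06, -0.316, 0.135, 0.13, 14.7],
    [0.06, -0.316, 0.135, 0.13, 14.7],
  ],
)

```text
t: 1.7
ee_pos: [0.4865, -0.1745, 0.1083]
eef_rot: [2.544, 1.842, 0.001]
force: [0.1, -0.5, 1.2]
finger_gap: 0.706
grip_force: 0.0
```

```bash
python3 - <<'E'
from h import *; from workcell import *
go(get_obs(),[.4867,-.1812,.03],71.55)
E
```

```text
shift [-0.0064  0.0022  0.0783] x-angle 71.81 roll 0.26 tilt [ 0.001 -0.    -1.   ]
```

Call:
step_arm(
  moves=[
    [0.06, 0, 0, 0.03, 0],
    [0.06, 0, 0, 0.055, 0],
    [0.06, 0, 0, 0.065, 0],
    [0.06, 0, 0, 0.065, 0],
  ],
)

```text
t: 2.1
ee_pos: [0.4855, -0.1726, 0.0435]
eef_rot: [-2.541, -1.842, 0.003]
force: [0.8, 0.2, 1.4]
finger_gap: 0.703
grip_force: 0.0
```

```bash
python3 - <<'E'
from h import *; from workcell import *
go(get_obs(),[.4867,-.1812,.028],71.55)
c=read_camera("wrist"); cv2.imwrite("pics/w1.png",c["pixels"][:,:,::-1])
print(get_obs()["t"], np.round(c["extrinsics"],3).tolist())
E
```

```text
shift [-0.0078  0.0039  0.0155] x-angle 71.87 roll 0.32 tilt [-0.003  0.001 -1.   ]
2.15 [[0.95, -0.298, -0.092, 0.508], [-0.312, -0.91, -0.275, -0.102], [-0.002, 0.29, -0.957, 0.186], [0.0, 0.0, 0.0, 1.0]]
```

View pics/w1.png

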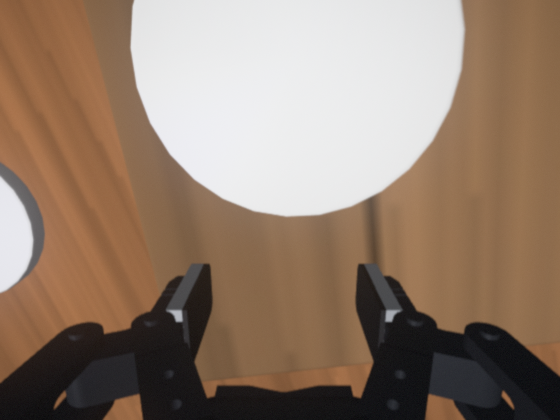

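The wrist view shows the lid's near edge at about (295,216) and both fingers open astride its axis at columns 211 and 357, above the bare board.

Call:
step_arm(
  moves=[
    [0.06, 0, 0.004, 0.006, 0],
    [0.06, 0, 0.004, 0.012, 0],
    [0.06, 0, 0.004, 0.015, 0],
    [0.06, 0, 0.004, 0.015, 0],
  ],
)

```text
t: 2.55
ee_pos: [0.4901, -0.174, 0.0296]
eef_rot: [-2.543, -1.844, 0.0]
force: [0.0, -0.5, -0.0]
finger_gap: 0.705
grip_force: 0.0
```

```bash
cat >> h.py <<'E'
def arc(c,near,z,kind="white"):
    k=blob(mask(c,kind),near)[:,0]; H,W=c["pixels"].shape[:2]
    k=k[(k[:,0]>3)&(k[:,0]<W-4)&(k[:,1]>3)&(k[:,1]<H-4)]
    p=ray(c,k,z); s=np.linalg.lstsq(np.c_[2*p,np.ones(len(p))],(p**2).sum(1),rcond=None)[0]
    r=np.sqrt(s[2]+s[:2]@s[:2]); e=np.hypot(*(p-s[:2]).T)-r
    return np.round(np.r_[s[:2],r,e.std()],4)
E
python3 - <<'E'
from h import *; from workcell import *
c=read_camera("wrist"); f=arc(c,(298,80),.04); print(f)
o=get_obs(); print(o["ee_pos"],o["force"]); go(o,[*f[:2],.028])
P=np.array([.583,.1073]); d=P-f[:2]; print(np.hypot(*d),np.degrees(np.arctan2(d[1],d[0])))
E
```

```text
[ 5.166e-01 -9.070e-02  6.040e-02  2.000e-04]
[ 0.49016139 -0.1740948   0.02976514] [0.23311711 0.9963944  0.01987715]
shift [ 0.0875 -0.0008  0.0018] x-angle 71.87 roll None tilt [-0.  0. -1.]
0.20883716144403036 71.46094024469672
```

Call:
step_arm(
  moves=[
    [0.06, 0.004, 0, 0.002, 0],
    [0.06, 0.008, 0, 0.002, 0],
    [0.06, 0.012, 0, 0.002, 0],
    [0.06, 0.015, 0, 0.002, 0],
    [0.06, 0.018, 0, 0.002, 0],
    [0.06, 0.02, 0, 0.002, 0],
    [0.06, 0.022, 0, 0.002, 0],
    [0.06, 0.024, 0, 0.002, 0],
  ],
)

```text
t: 3.4
ee_pos: [0.4976, -0.1517, 0.0277]
eef_rot: [2.543, 1.844, -0.001]
force: [-1.5, -2.4, -0.7]
finger_gap: 0.701
grip_force: 1.5
```

Call:
step_arm(
  moves=[
    [0.06, 0.002, 0, 0, 0],
    [0.06, 0.004, 0, 0, 0],
    [0.06, 0.006, 0, 0, 0],
    [0.06, 0.008, 0, 0, 0],
  ],
)

```text
t: 3.8
ee_pos: [0.5002, -0.1438, 0.0277]
eef_rot: [2.544, 1.843, -0.0]
force: [-2.1, -2.1, 0.4]
finger_gap: 0.704
grip_force: 1.5
```

```bash
python3 - <<'E'
from h import *; from workcell import *
c=read_camera("wrist"); f=arc(c,(298,80),.04); print(f); cv2.imwrite("pics/w2.png",c["pixels"][:,:,::-1])
o=get_obs(); print(o["ee_pos"],o["force"]); go(o,[*f[:2],.028])
E
```

```text
[ 5.197e-01 -8.200e-02  6.010e-02  2.000e-04]
[ 0.50029372 -0.14350031  0.02770157] [-1.49659677 -3.06655253 -0.08339222]
shift [ 0.0645 -0.0007 -0.0003] x-angle 71.86 roll None tilt [ 0.  0. -1.]
```

View pics/w2.png

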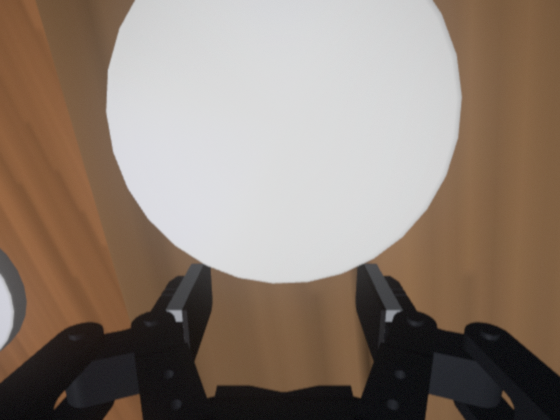

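The lid is seated against both finger corners, at about (207,265) and (360,265), and slides at about 3 N.

Call:
step_arm(
  moves=[
    [0.06, 0.003, 0, 0, 0],
    [0.06, 0.007, 0, 0, 0],
    [0.06, 0.011, 0, 0, 0],
    [0.06, 0.016, 0, 0, 0],
    [0.06, 0.021, 0, 0, 0],
    [0.06, 0.026, 0, 0, 0],
    [0.06, 0.031, 0, 0, 0],
    [0.06, 0.036, 0, 0, 0],
  ],
)

```text
t: 4.65
ee_pos: [0.5115, -0.1091, 0.0277]
eef_rot: [-2.544, -1.844, -0.0]
force: [-0.9, -3.4, 0.6]
finger_gap: 0.705
grip_force: 1.5
```

Call:
step_arm(
  moves=[
    [0.06, 0.005, 0, 0, 0],
    [0.06, 0.01, 0, 0, 0],
    [0.06, 0.015, 0, 0, 0],
    [0.06, 0.02, 0, 0, 0],
    [0.06, 0.025, 0, 0, 0],
    [0.06, 0.03, 0, 0, 0],
    [0.06, 0.035, 0, 0, 0],
    [0.06, 0.04, 0, 0, 0],
  ],
)

```text
t: 5.45
ee_pos: [0.5239, -0.0712, 0.0277]
eef_rot: [-2.544, -1.843, 0.0]
force: [-1.1, -2.1, 0.5]
finger_gap: 0.702
grip_force: 1.5
```

Call:
step_arm(
  moves=[
    [0.06, 0.005, 0, 0, 0],
    [0.06, 0.01, 0, 0, 0],
    [0.06, 0.015, 0, 0, 0],
    [0.06, 0.02, 0, 0, 0],
    [0.06, 0.025, 0, 0, 0],
    [0.06, 0.03, 0, 0, 0],
    [0.06, 0.035, 0, 0, 0],
    [0.06, 0.04, 0, 0, 0],
  ],
)

```text
t: 6.25
ee_pos: [0.5364, -0.0333, 0.0279]
eef_rot: [2.544, 1.844, -0.0]
force: [-1.8, -5.0, 2.0]
finger_gap: 0.703
grip_force: 2.0
```

Call:
step_arm(
  moves=[
    [0.06, 0.005, 0, 0, 0],
    [0.06, 0.01, 0, 0, 0],
    [0.06, 0.015, 0, 0, 0],
    [0.06, 0.02, 0, 0, 0],
    [0.06, 0.025, 0, 0, 0],
    [0.06, 0.03, 0, 0, 0],
    [0.06, 0.035, 0, 0, 0],
    [0.06, 0.04, 0, 0, 0],
  ],
)

```text
t: 7.05
ee_pos: [0.5488, 0.0049, 0.0276]
eef_rot: [-2.544, -1.843, 0.0]
force: [-1.1, -4.0, 1.1]
finger_gap: 0.708
grip_force: 2.0
```

```bash
python3 - <<'E'
from h import *; from workcell import *
c=read_camera("wrist"); f=arc(c,(285,100),.038); print(f); cv2.imwrite("pics/w3.png",c["pixels"][:,:,::-1])
o=get_obs(); print(o["ee_pos"],o["force"]); go(o,[*f[:2],.028]); go(o,[.583,.1073,.028],71.5)
c=read_camera("top"); cv2.imwrite("pics/top1.png",c["pixels"][:,:,::-1])
E
```

```text
[5.682e-01 6.610e-02 6.080e-02 2.000e-04]
[0.54910016 0.00564341 0.02760822] [-1.60830092 -1.70956429  0.03696198]
shift [ 0.0634 -0.0007 -0.0003] x-angle 71.87 roll None tilt [ 0.     0.001 -1.   ]
shift [ 0.1072  0.0006 -0.0003] x-angle 71.87 roll 0.37 tilt [ 0.     0.001 -1.   ]
```

View pics/w3.png

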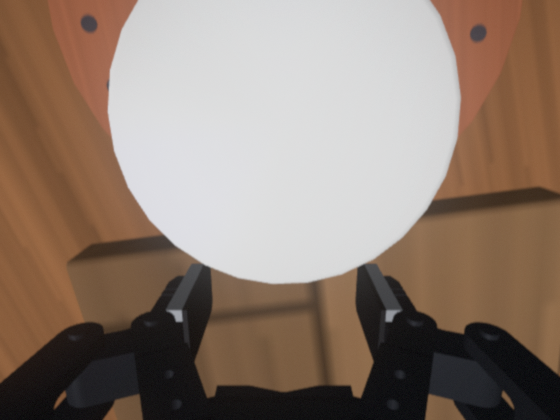

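The lid is crossing onto the plate and its trailing edge, at about (290,283), is still over the board's end. It is well centred between the fingers, with 43 mm to go.

Call:
step_arm(
  moves=[
    [0.06, 0.005, 0, 0, 0],
    [0.06, 0.01, 0, 0, 0],
    [0.06, 0.015, 0, 0, 0],
    [0.06, 0.02, 0, 0, 0],
    [0.06, 0.025, 0, 0, 0],
    [0.06, 0.03, 0.001, 0, 0],
    [0.06, 0.035, 0.001, 0, 0],
    [0.06, 0.039, 0.001, 0, 0],
  ],
)

```text
t: 7.95
ee_pos: [0.562, 0.0417, 0.0277]
eef_rot: [-2.544, -1.844, -0.0]
force: [-1.1, -3.8, -0.0]
finger_gap: 0.705
grip_force: 1.5
```

Call:
step_arm(
  moves=[
    [0.06, 0.002, 0, 0, 0],
    [0.06, 0.003, 0, 0, 0],
    [0.06, 0.003, 0, 0, 0],
    [0.06, -0.005, 0, 0, 0],
    [0.06, -0.02, 0, 0, 0],
    [0.06, -0.04, 0, 0, 0],
    [0.06, -0.06, 0, -0.03, 0],
    [0.06, -0.06, 0, -0.08, 0],
  ],
)

```text
t: 8.75
ee_pos: [0.5395, -0.0183, 0.1057]
eef_rot: [-2.542, -1.837, 0.011]
force: [1.2, 0.9, 0.1]
finger_gap: 0.701
grip_force: 0.0
```

```bash
python3 - <<'E'
from h import *; from workcell import *
o=get_obs(); print(o["ee_pos"],o["force"]); go(o,[.478,-.36,.12])
c=read_camera("wrist"); cv2.imwrite("pics/w4.png",c["pixels"][:,:,::-1])
try: print("W",arc(c,(285,100),.038))
except Exception as e: print(e)
T=read_camera("top"); S=read_camera("scene")
for n,k,a,b,z in (("large","white",(234,206),(334,223),.038),("small","white",(420,247),(153,177),.012),("plate","copper",(234,206),(334,223),.022)):
    print(n,circ(T,k,a,z),circ(S,k,b,z))
cv2.imwrite("pics/s4.png",S["pixels"][:,:,::-1])
E
```

```text
[ 0.53950092 -0.01832503  0.10566916] [1.22906031 0.94840715 0.07486361]
shift [-0.3437  0.0488 -0.0139] x-angle 71.69 roll None tilt [-0.009  0.    -1.   ]
W [5.834e-01 1.077e-01 6.280e-02 2.000e-04]
large [0.5835 0.1087 0.0593 0.0038] [5.818e-01 1.039e-01 6.140e-02 4.000e-04]
small [ 4.793e-01 -3.585e-01  3.910e-02  3.000e-04] [ 4.769e-01 -3.608e-01  4.000e-02  3.000e-04]
plate [0.5842 0.1107 0.0838 0.0027] [5.829e-01 1.066e-01 8.450e-02 4.000e-04]
```

View pics/w4.png

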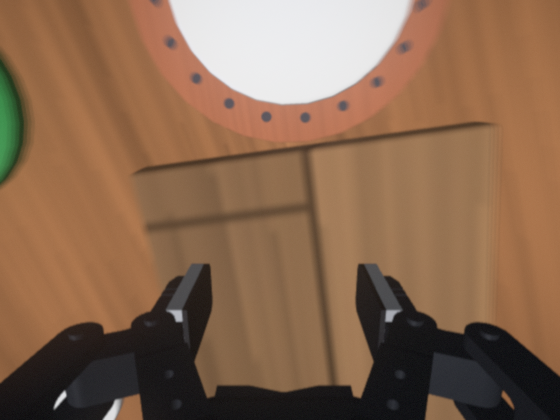

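The large lid lies on the plate with an even copper rim around it, its near edge at about (290,104). The fits put it within about 3 mm of centre. Next is the small lid.

Call:
step_arm(
  moves=[
    [0.06, -0.05, 0.007, -0.014, 0],
    [0.06, -0.1, 0.014, -0.014, 0],
    [0.06, -0.15, 0.021, -0.014, 0],
    [0.06, -0.2, 0.028, -0.014, 0],
    [0.06, -0.25, 0.035, -0.014, 0],
    [0.06, -0.3, 0.042, -0.014, 0],
    [0.06, -0.33, 0.047, -0.014, 0],
    [0.06, -0.344, 0.049, -0.014, 0],
  ],
)

```text
t: 9.7
ee_pos: [0.481, -0.3611, 0.1203]
eef_rot: [-2.546, -1.838, 0.001]
force: [0.8, 0.1, -0.1]
finger_gap: 0.703
grip_force: 0.0
```

Call:
step_arm(
  moves=[
    [0.06, 0, 0, 0, 0],
    [0.06, 0, 0, 0, 0],
  ],
)

```text
t: 9.9
ee_pos: [0.4822, -0.3567, 0.1209]
eef_rot: [-2.542, -1.842, -0.0]
force: [0.8, -0.4, -0.1]
finger_gap: 0.7
grip_force: 0.0
```

```bash
python3 - <<'E'
from h import *; from workcell import *
o=get_obs(); go(o,[.478,-.36,.06],71.8)
c=read_camera("wrist"); cv2.imwrite("pics/w5.png",c["pixels"][:,:,::-1]); np.savez("pics/w5.npz",**c); print(o["t"],o["ee_pos"])
# where the expected knob/disc centre projects
E=np.linalg.inv(c["extrinsics"])
for p in ([.478,-.36,.042,1],[.478,-.36,.012,1],[*o["ee_pos"][:2],.042,1]):
    q=E@np.array(p); print(c["fx"]*q[0]/q[2]+c["cx"],c["fy"]*q[1]/q[2]+c["cy"])
E
```

```text
shift [-0.0045 -0.0028  0.0609] x-angle 71.85 roll 0.05 tilt [-0.001  0.002 -1.   ]
9.9 [ 0.48216645 -0.35671765  0.12086338]
279.7330661104436 226.146516298934
280.17400076464685 212.14685526180133
284.3522328793741 219.55683355076735
```

View pics/w5.png

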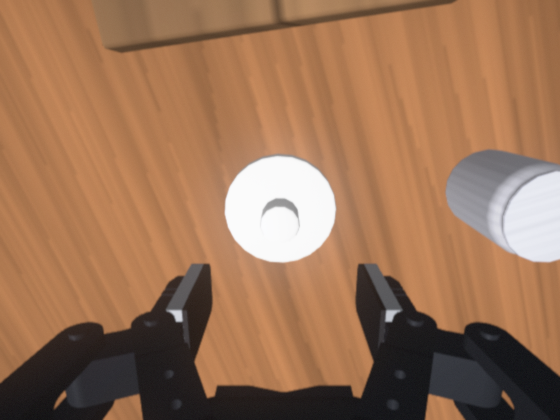

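The wrist view shows the small lid's disc centred at about (280,208), with its knob top at (280,224). It is close to the prediction, and the tin at (535,210) is clear.

```bash
python3 - <<'E'
from h import *; from workcell import *
c=dict(np.load("pics/w5.npz")); o=get_obs()
f=circ(c,"white",(280,208),.012); print(f); go(o,[*f[:2],.06],71.85); print(ray(c,(280,223),.042))
E
```

```text
[ 4.780e-01 -3.591e-01  3.960e-02  1.000e-04]
shift [-0.0041 -0.0033  0.0611] x-angle 71.92 roll 0.07 tilt [-0.001  0.002 -1.   ]
[[ 0.47882616 -0.35804507]]
```

Call:
step_arm(
  moves=[
    [0.06, -0.004, -0.003, 0.015, 0],
    [0.06, -0.004, -0.003, 0.035, 0],
    [0.06, -0.004, -0.003, 0.055, 0],
    [0.06, -0.004, -0.003, 0.07, 0],
    [0.06, -0.004, -0.003, 0.08, 0],
    [0.06, -0.004, -0.003, 0.09, 0],
    [0.06, -0.004, -0.003, 0.09, 0],
    [0.06, -0.004, -0.003, 0.09, 0],
  ],
)

```text
t: 10.75
ee_pos: [0.4789, -0.3607, 0.032]
eef_rot: [2.543, 1.844, 0.0]
force: [-0.0, 0.5, 0.5]
finger_gap: 0.702
grip_force: 0.0
```

```bash
python3 - <<'E'
from h import *; from workcell import *
o=get_obs(); print(o["ee_pos"],o["force"]); go(o,[.478,-.359,.017])
E
```

```text
[ 0.4789226  -0.36067396  0.03204971] [-0.00860046  0.51618489  0.50350969]
shift [ 0.0013 -0.0014  0.015 ] x-angle 71.89 roll None tilt [ 0. -0. -1.]
```

Call:
step_arm(
  moves=[
    [0.06, 0.001, -0.001, 0.006, 0],
    [0.06, 0.001, -0.001, 0.011, 0],
    [0.06, 0.001, -0.001, 0.014, 0],
    [0.06, 0.001, -0.001, 0.0145, 0],
    [0.05, 0.001, -0.001, 0.0145, 0],
    [0.042, 0.001, -0.001, 0.0145, 0],
    [0.036, 0.001, -0.001, 0.0145, 0],
    [0.032, 0.001, -0.001, 0.0145, 0],
  ],
  squeeze=20,
)

```text
t: 11.55
ee_pos: [0.478, -0.3597, 0.0174]
eef_rot: [2.544, 1.843, 0.0]
force: [0.0, -0.4, 0.1]
finger_gap: 0.377
grip_force: 0.0
```

Call:
step_arm(
  moves=[
    [0.03, 0, 0, 0, 0],
    [0.028, 0, 0, 0, 0],
    [0.027, 0, 0, 0, 0],
    [0.026, 0, 0, 0, 0],
    [0.025, 0, 0, 0, 0],
    [0.025, 0, 0, 0, 0],
  ],
)

```text
t: 12.15
ee_pos: [0.4781, -0.3597, 0.0174]
eef_rot: [2.543, 1.843, 0.0]
force: [1.5, 1.4, 0.8]
finger_gap: 0.296
grip_force: 16.8
```

Call:
step_arm(
  moves=[
    [0.0255, 0, 0, 0, 0],
    [0.0255, 0, 0, 0, 0],
  ],
  squeeze=20,
)

```text
t: 12.35
ee_pos: [0.4781, -0.3597, 0.0173]
eef_rot: [2.543, 1.843, 0.0]
force: [0.6, 0.3, 0.8]
finger_gap: 0.298
grip_force: 10.9
```

Call:
step_arm(
  moves=[
    [0.0255, 0, 0, -0.003, 0],
    [0.0255, 0, 0, -0.008, 0],
    [0.0255, 0, 0, -0.015, 0],
    [0.0255, 0, 0, -0.02, 0],
    [0.0255, 0, 0, -0.02, 0],
  ],
)

```text
t: 12.85
ee_pos: [0.4784, -0.36, 0.0383]
eef_rot: [2.542, 1.842, 0.001]
force: [0.9, 0.3, -1.4]
finger_gap: 0.298
grip_force: 10.7
```

```bash
python3 - <<'E'
from h import *; from workcell import *
c=read_camera("wrist"); cv2.imwrite("pics/w6.png",c["pixels"][:,:,::-1])
o=get_obs(); print(o["ee_pos"],o["force"],o["grip_force"]); go(o,[.583,.1065,.11])
E
```

```text
[ 0.47812619 -0.35979987  0.03782849] [ 0.15564618  0.12124615 -1.76781301] 10.729066729545593
shift [ 0.4758 -0.0454 -0.0724] x-angle 71.86 roll None tilt [ 0.001 -0.001 -1.   ]
```

View pics/w6.png

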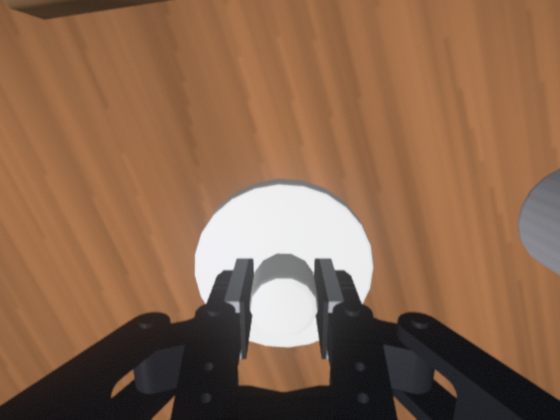

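The knob is centred between the pads, around (283,300), and the lid hangs level, clear of the table. The wrist reads about 1.8 N for its weight and the grip is 10.7 N.

Call:
step_arm(
  moves=[
    [0.0255, 0, 0, -0.01, 0],
    [0.0255, 0.002, 0, -0.03, 0],
    [0.0255, 0.01, 0, -0.05, 0],
    [0.0255, 0.025, -0.002, -0.065, 0],
    [0.0255, 0.045, -0.004, -0.072, 0],
    [0.0255, 0.07, -0.007, -0.072, 0],
    [0.0255, 0.1, -0.01, -0.072, 0],
    [0.0255, 0.13, -0.013, -0.072, 0],
  ],
)

```text
t: 13.7
ee_pos: [0.5059, -0.2302, 0.1097]
eef_rot: [-2.544, -1.843, -0.0]
force: [0.2, 0.7, -1.4]
finger_gap: 0.297
grip_force: 10.7
```

Call:
step_arm(
  moves=[
    [0.0255, 0.03, -0.003, 0, 0],
    [0.0255, 0.06, -0.006, 0, 0],
    [0.0255, 0.09, -0.009, 0, 0],
    [0.0255, 0.12, -0.012, 0, 0],
    [0.0255, 0.15, -0.015, 0, 0],
    [0.0255, 0.18, -0.018, 0, 0],
    [0.0255, 0.21, -0.021, 0, 0],
    [0.0255, 0.24, -0.023, 0, 0],
  ],
)

```text
t: 14.5
ee_pos: [0.5583, 0.0052, 0.1096]
eef_rot: [-2.543, -1.844, 0.0]
force: [0.0, -0.4, -1.1]
finger_gap: 0.302
grip_force: 10.7
```

Call:
step_arm(
  moves=[
    [0.0255, 0.03, -0.003, 0, 0],
    [0.0255, 0.055, -0.005, 0, 0],
    [0.0255, 0.075, -0.007, 0, 0],
    [0.0255, 0.09, -0.008, 0, 0],
    [0.0255, 0.1, -0.008, 0, 0],
    [0.0255, 0.105, -0.009, 0, 0],
    [0.0255, 0.105, -0.009, 0, 0],
    [0.0255, 0.105, -0.009, 0, 0],
  ],
)

```text
t: 15.3
ee_pos: [0.5827, 0.1052, 0.1092]
eef_rot: [-2.544, -1.843, 0.001]
force: [-0.9, 0.3, -0.8]
finger_gap: 0.299
grip_force: 10.7
```

```bash
python3 - <<'E'
from h import *; from workcell import *
c=read_camera("wrist"); cv2.imwrite("pics/w7.png",c["pixels"][:,:,::-1])
o=get_obs(); print(o["t"],o["ee_pos"],o["force"],o["grip_force"]); go(o,[.583,.1065,.07])
S=read_camera("scene"); cv2.imwrite("pics/s7.png",S["pixels"][:,:,::-1])
E
```

```text
15.35 [0.58276514 0.10505619 0.10921702] [ 0.18009718  0.74260231 -0.61731164] 10.72416141629219
shift [ 0.0015 -0.0002  0.0392] x-angle 71.82 roll None tilt [-0. -0. -1.]
```

View pics/w7.png

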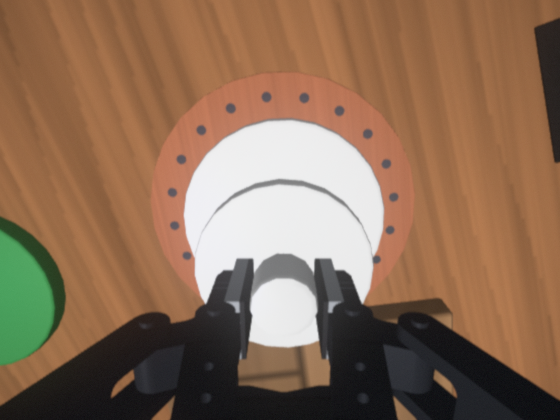

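The held lid is level above the large lid, whose visible arc is centred at about (284,215) on the plate. The grip is unchanged.

```bash
python3 - <<'E'
from h import *; from workcell import *
P=cv2.imread("pics/w7.png")[:,:,::-1].copy(); c=read_camera("wrist"); c["pixels"]=P
m=mask(c,"white"); k=max(cv2.findContours(m,cv2.RETR_EXTERNAL,cv2.CHAIN_APPROX_NONE)[0],key=cv2.contourArea)[:,0]
k=k[(k[:,1]<215)]; p=ray(c,k,.038); s=np.linalg.lstsq(np.c_[2*p,np.ones(len(p))],(p**2).sum(1),rcond=None)[0]
print(s[:2],np.sqrt(s[2]+s[:2]@s[:2])); go(get_obs(),[*s[:2],.0553])
E
```

```text
[0.58252155 0.10591618] 0.06073205601899366
shift [ 0.0007 -0.0006  0.054 ] x-angle 71.8 roll None tilt [-0. -0. -1.]
```

Call:
step_arm(
  moves=[
    [0.0255, 0.001, 0, 0.005, 0],
    [0.0255, 0.002, 0, 0.013, 0],
    [0.0255, 0.002, 0, 0.021, 0],
    [0.0255, 0.002, 0, 0.029, 0],
    [0.0255, 0.002, 0, 0.037, 0],
    [0.0255, 0.002, 0, 0.043, 0],
    [0.0255, 0.002, 0, 0.046, 0],
    [0.0255, 0.002, 0, 0.046, 0],
  ],
)

```text
t: 16.25
ee_pos: [0.5834, 0.1077, 0.0627]
eef_rot: [-2.543, -1.843, 0.001]
force: [0.4, 0.2, -1.1]
finger_gap: 0.298
grip_force: 10.7
```

```bash
python3 - <<'E'
from h import *; from workcell import *
o=get_obs(); print(o["ee_pos"],o["force"],o["grip_force"]); go(o,[.583,.107,.0553])
E
```

```text
[0.58338574 0.1076851  0.06267247] [ 0.39808169  0.22365259 -1.06298985] 10.724425613880157
shift [-0.0008 -0.0001  0.0074] x-angle 71.86 roll None tilt [-0.001 -0.    -1.   ]
```

Call:
step_arm(
  moves=[
    [0.0255, -0.001, 0, 0.002, 0],
    [0.0255, -0.001, 0, 0.004, 0],
    [0.0255, -0.001, 0, 0.005, 0],
    [0.0255, -0.001, 0, 0.006, 0],
    [0.0255, -0.001, 0, 0.0065, 0],
    [0.0255, -0.001, 0, 0.0065, 0],
  ],
)

```text
t: 16.85
ee_pos: [0.5833, 0.1068, 0.0567]
eef_rot: [-2.544, -1.844, -0.0]
force: [-0.9, 0.3, -1.7]
finger_gap: 0.301
grip_force: 10.7
```

Call:
step_arm(
  moves=[
    [0.0255, 0, 0, 0.0005, 0],
    [0.0255, 0, 0, 0.0005, 0],
    [0.0255, 0, 0, 0.0005, 0],
  ],
)

```text
t: 17.15
ee_pos: [0.5833, 0.1068, 0.0563]
eef_rot: [-2.544, -1.844, -0.0]
force: [0.1, 1.0, -0.4]
finger_gap: 0.294
grip_force: 10.7
```

Call:
step_arm(
  moves=[
    [0.0255, 0, 0, 0.0005, 0],
    [0.0255, 0, 0, 0.0005, 0],
    [0.0255, 0, 0, 0.0005, 0],
  ],
)

```text
t: 17.45
ee_pos: [0.5833, 0.1068, 0.0557]
eef_rot: [-2.544, -1.843, -0.0]
force: [0.3, 0.5, -1.1]
finger_gap: 0.303
grip_force: 10.7
```

Call:
step_arm(
  moves=[
    [0.0255, 0, 0, 0.0005, 0],
    [0.0255, 0, 0, 0.0005, 0],
    [0.0255, 0, 0, 0.0005, 0],
  ],
)

```text
t: 17.75
ee_pos: [0.5834, 0.1068, 0.0553]
eef_rot: [2.544, 1.844, 0.0]
force: [-1.0, 0.1, -0.2]
finger_gap: 0.299
grip_force: 10.7
```

Call:
step_arm(
  moves=[
    [0.0255, 0, 0, 0.0004, 0],
    [0.0255, 0, 0, 0.0004, 0],
    [0.0255, 0, 0, 0.0004, 0],
  ],
)

```text
t: 18.05
ee_pos: [0.5834, 0.1068, 0.0553]
eef_rot: [2.544, 1.843, 0.001]
force: [-1.5, 0.1, 3.9]
finger_gap: 0.294
grip_force: 11.1
```

The wrist force has gone to +3.9 N, so the lid has touched down. I'll release slowly and retreat.

Call:
step_arm(
  moves=[
    [0.026, 0, 0, 0.0002, 0],
    [0.027, 0, 0, 0, 0],
    [0.03, 0, 0, 0, 0],
    [0.036, 0, 0, 0, 0],
    [0.044, 0, 0, 0, 0],
    [0.052, 0, 0, 0, 0],
    [0.06, 0, 0, 0, 0],
    [0.06, 0, 0, 0, 0],
  ],
)

```text
t: 18.85
ee_pos: [0.5833, 0.1068, 0.0548]
eef_rot: [-2.544, -1.843, -0.0]
force: [-0.1, 0.3, -0.4]
finger_gap: 0.7
grip_force: 0.0
```

Call:
step_arm(
  moves=[
    [0.06, 0, 0, -0.005, 0],
    [0.06, 0, 0, -0.015, 0],
    [0.06, 0, 0, -0.03, 0],
    [0.06, 0, 0, -0.055, 0],
    [0.06, -0.03, 0, -0.09, 0],
    [0.06, -0.07, 0, -0.12, 0],
    [0.06, -0.12, 0, -0.12, 0],
    [0.06, -0.12, 0, -0.12, 0],
  ],
)

```text
t: 19.65
ee_pos: [0.5447, -0.0116, 0.1771]
eef_rot: [2.546, 1.836, 0.001]
force: [0.4, 1.1, 0.3]
finger_gap: 0.706
grip_force: 0.0
```

```bash
python3 - <<'E'
from h import *; from workcell import *
o=get_obs(); print(o["t"],o["ee_pos"],o["force"])
c=read_camera("wrist"); cv2.imwrite("pics/w8.png",c["pixels"][:,:,::-1])
S=read_camera("scene"); cv2.imwrite("pics/s8.png",S["pixels"][:,:,::-1])
E
```

```text
19.65 [ 0.54472774 -0.01156666  0.17712776] [0.36008433 1.12360529 0.33095314]
```

View pics/w8.png

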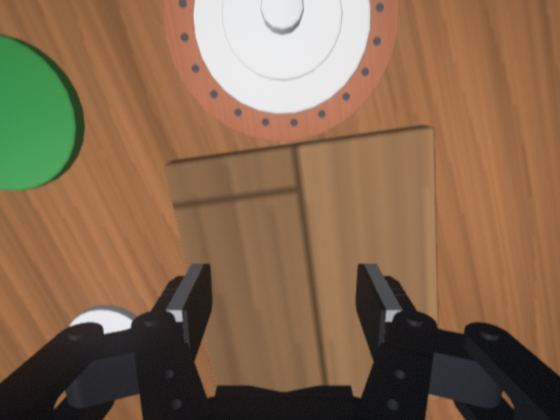

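The lids sit concentric on the plate: plate and large lid centred at about column 282, small lid and knob at (282,10). Gaps are even, the fingers are clear, and the scene is at rest.

Call:
step_arm(
  moves=[
    [0.06, 0, 0, 0, 0],
    [0.06, 0, 0, 0, 0],
    [0.06, 0, 0, 0, 0],
  ],
)

```text
t: 20.05
ee_pos: [0.5461, -0.0062, 0.1744]
eef_rot: [-2.542, -1.845, 0.001]
force: [-0.0, -1.1, 0.2]
finger_gap: 0.703
grip_force: 0.0
```

```bash
python3 -c "
from workcell import *
print(job_done())"
```

```text
the job is handed in; nothing more can be done
None
```

The job is handed in at about 20 s (the judge's result was not shown): the large lid lies on the diffuser plate, within about 3 mm of centre by the camera fits, and the small lid was set softly on top of it, looks centred, and is released; grip readings peaked briefly at 16.8 N and were otherwise about 11 N.

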